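Gauge a nesting brick and hold the gauge lid open

ROBOT

A 6-joint arm with a two-finger parallel gripper is mounted at the origin on the work surface. World frame = base frame: x ahead of the robot, y to its left, z up, the work surface at z = 0. Lengths are in mm, angles in rad, forces in N, time in s.
With the tool pointing down it reaches from about 325 to 875 mm from the base axis. Payload 4.4 kg.
Tool frame: the origin (TCP) lies midway between the tips of the shut fingers; the grasp point (between the pads) lies 19 mm behind it; z points along the fingers, y is the direction in which the jaws open and shut (so a half turn about z gives the same grasp; the last joint's range is limited). The gripper opens to 85 mm and grips with 20 to 120 N. Pads are 22 mm wide; open, the fingers measure 114 mm over their backs; the gripper's body (76 mm by 85 mm) begins 54 mm behind the grasp point. The pads swing forward as they close: fully open they stand 13 mm farther back than shut.
Start: joints at [-1.444, 0.207, 1.542, -0, 1.393, -0.15], TCP at [157.676, -552.961, 231.282] pointing down, gripper open.
Joint ranges: [-2.73, 2.73], [-0.86, 2.22], [0.23, 2.46], [-1.11, 4.25], [0.08, 2.63], [-2.82, 2.82]. Speed limits (rad/s): [2.79, 2.79, 3.14, 3.14, 3.14, 3.14].

INTERFACE

Orientations are given as a 3x3 rotation matrix whose columns are the frame's x, y, z axes.
In Python, from plant import state, camera, hand_in gives the robot as it stands.
- The arm moves only by the tool jog_arm, never from a script. Its argument "series" is a list of rows, each an object with "grip": the closure in counts, from 0 (fully open) to 255 (shut); "translation": the shift along the world's x, y, z in mm, a list of three; "twist": the turn about the world's z in degrees. In form: [{"grip": grip, "translation": [x, y, z], "twist": twist}, ...]. A call has 1 to 20 rows; each row is the pose to reach, as a shift and turn from the pose commanded when the call began; what a row does not reach only later rows make up. A row lasts 1/10 s, in which the tool goes at most 50 mm and 8.59 degrees, less where a joint would pass 70% of its speed; a pose out of reach is approached as far as the arm can. A call with a gripper value outside its range is refused whole. The fingers move at their own pace and stop on an object; "squeeze" is the grip in N (left out, the last holds). Time passes only in rows, so rows that repeat a pose let the fingers close. It gives the time, the measured TCP pose, the force and the opening at its end, in the units of the state.
- state(): the state, without advancing time (a new reading comes with each control period).
- camera(name): name is "scene" or "side" or "wrist"; returns a dict with "pixels" (480x640x3 uint8, red, green, blue), "K" (3x3 intrinsics, pixels), "dist" ([k1, k2, p1, p2, k3] as OpenCV has them; the pictures are not rectified), "world_from_camera" (4x4, takes a point from camera to world coordinates). Camera axes: x right, y up, looking along -z (the intrinsics and any distortion apply to the point x, -y, -z); pixel columns grow to the right and rows downward; lengths in mm; the calibration is good to about 2 mm. A picture is of the moment at which its call begins. There is no depth.
- hand_in(): hands the job in, once; it reports no verdict.
The state is a dict: "time_s": time; "q": joint angles; "joint_velocities": joint speeds; "effort": joint torques, N m; "eef_pos": TCP position; "eef_rot": TCP orientation; "ft_force": force on the tool from outside, world axes, zero at the start; "torque": the same for the moment, N m; "gripper_width": finger opening in mm.
Only numpy, scipy, OpenCV 4.12 (cv2) and the standard library are available. Lean on these libraries where they do the work, as an engineer would, in place of code of your own. Each camera call takes 0.05 s, during which the arm holds its last target. There are 200 camera calls.

TASK

Check the fired nesting brick in the gauge fixture: swing the toggle clamp's handle up and over until its pad is fully down on the shut lid, then swing it fully back again. After that raise the lid by its handle to 60 degrees from shut and finish holding it there, still and in the gripper, so that the holes can be inspected; do not let go of it. Keep the lid shut until the clamp is back, and leave the other things on the table where they are.

Things in the scene. Friction and masses are not known exactly. Their poses are not given: they have to be found in the camera images.
- gauge: Fixed gauge fixture: dark steel base plate 230 (x) by 340 (y) by 15 mm high, a brown brick full of holes in its middle, under the lid. Origin: centre of the plate's underside. Its x points from the lid's handle to the lid's hinge, y to the side that has the toggle clamp, z up. Its place and yaw differ each time (at yaw 0 the lid's handle points to the robot).
- sixty_peg (a point): Outer end of the one short peg that marks 60 degrees on a fixed bent-wire quadrant. The quadrant is 6 mm thick, stands upright beside the lid on the side away from the clamp (105 mm from the lid's middle), radius 120 mm about the hinge line, top 205 mm above the table.
- lid (a joint): Angle of the aluminium lid (rad): 0 shut and level, 1.047 at 60 degrees, end stop at 1.45. Nothing keeps it open: it falls shut from any angle. The lid weighs 0.35 to 0.7 kg and has hardly any hinge friction; the plate is 140 (away from the hinge) by 170 by 8 mm thick.
- lid_grip (a point): Grip point of the lid: on the centre line of its black round handle, 18 mm thick, which sticks straight out from the middle of the lid's free edge in the plane of the lid. Handle's black part 65 mm long, from 155 to 220 mm from the hinge line; this point is 185 mm from the hinge line, and 86 mm above the table when shut (free space all round it).
- lid_hinge (a point): Middle of the lid's hinge line (along the fixture's y), 82 mm above the table. The lid's handle swings from the fixture's -x upwards about it; the handle's centre line lies 4 mm above the hinge line when the lid is shut.
- clamp (a joint): Angle of the toggle clamp (rad): 0 clamped (arm level, rubber pad down on the lid, handle upright); 1.5 fully back (arm upright, handle nearly level, pointing out along the fixture's +y); end stops at both. Starts fully back. One rigid L: arm (75 mm) and handle at right angles, 0.28 kg; it drops to whichever side of its middle (about 0.75) it has passed.
- clamp_grip (a point): Grip point of the clamp: on the centre line of its black round handle, 18 mm thick, 90 mm from the pivot; the black part runs from 55 to 125 mm from the pivot.
- clamp_pivot (a point): Middle of the clamp's pivot axis (along the fixture's x), 112 mm above the table. The handle swings in the fixture's y-z plane: straight up from here at joint value 0, towards +y as the value grows.
- offcut: Bystander: brick offcut 70 x 55 x 50 mm high; origin in the middle of its underside.
- slip_jar: Bystander: round closed jar, 64 mm wide, 85 mm high; origin in the middle of its underside.
- brush: Bystander: brush about 200 mm long, lying flat in front of the fixture; origin under its middle, x along it.
- kiln_ring: Bystander: fired clay ring 60 mm wide, 18 mm high; origin in the middle of its underside.
- sample: Bystander: brick with holes lying flat, 100 x 160 x 55 mm high; origin in the middle of its underside.
- tool_cup: Bystander: white cup 76 mm wide, 100 mm high; origin in the middle of its underside.
- pin_tray: Bystander: grey tray 110 x 160 x 30 mm high; origin in the middle of its underside.

How it is judged (in metres and radians):
On the way, in this order (a step that is already met when the one before it is completed fails the run):
1. the clamp is swung over, its pad fully down on the shut lid (value of joint clamp below 0.08 rad and value of joint lid below 0.06 rad), for 0.2 s.
2. the clamp is swung fully back, the lid still shut (value of joint clamp above 1.35 rad and value of joint lid below 0.06 rad), for 0.2 s.
At the end, for the whole second after the job is handed in: The lid is held by the gripper's fingers at 60 degrees from shut, within 5 degrees, and still (under 0.05 rad/s); the clamp is fully back (above 1.35 rad). The program ends holding the lid (value of joint lid between 0.96 and 1.134 rad and velocity of joint lid between -0.05 and 0.05 rad/s and value of joint clamp above 1.35 rad and contact force between lid and the fingers above 0.3 N); the arm keeps its last pose, push and grip.
It fails at once if the lid is raised while the clamp is not back (value of joint lid above 0.15 rad and value of joint clamp below 1.2 rad).
It fails at once if a bystander is moved by more than 30 mm (distance of any of offcut, slip_jar, brush, kiln_ring, sample, tool_cup, pin_tray from where it was at the start of the episode above 0.03 m).
It also fails if it takes over 56 s, if anything falls off the work surface, if the arm or the gripper's body presses on something with over 40 N, if the wrist force passes 120 N, or if a joint passes its speed limit or range.

## Working session

There is one attempt and no reset: what is moved stays moved. The work goes in short steps, Python scripts to look and compute and a tool call to move; the robot and the scene stay as the last step left them, time stands still between calls to the robot, and variables do not carry over. Pictures are saved under pics/ and viewed, about 8 in all and at most 12, crops included, and the job is handed in when it is done.

Besides the shell and the picture viewer there is one more tool, called after "Call:" as name([rows], argument=value, ...), one row to a line, values as JSON. jog_arm: Moves the arm, as the interface text tells. Its arguments: {"type":"object","properties":{"series":{"type":"array","items":{"type":"object","properties":{"grip":{"type":"number"},"translation":{"type":"array","items":{"type":"number"}},"twist":{"type":"number"}}}},"squeeze":{"type":"number"}},"required":["series"]}

```bash
mkdir -p pics
python3 - <<'E'
from plant import state,camera
import cv2,numpy as np
for n in("scene","side"):
    c=camera(n);cv2.imwrite(f"pics/{n}0.png",c["pixels"][:,:,::-1])
    np.savez(f"{n}0.npz",**c)
    print(n,c["K"].tolist(),c["dist"],np.round(c["world_from_camera"],3).tolist())
s=state();print(s)
E
```

```text
scene [[477.87386067367544, 0.0, 314.00505520897246], [0.0, 477.87386067367544, 237.5970612685927], [0.0, 0.0, 1.0]] [-0.01172124  0.          0.          0.          0.        ] [[-0.739, -0.485, 0.468, 1180.563], [0.674, -0.517, 0.528, 628.94], [-0.014, 0.706, 0.708, 1056.093], [0.0, 0.0, 0.0, 1.0]]
side [[440.37454693430004, 0.0, 316.8573727787812], [0.0, 440.37454693430004, 236.21042905215438], [0.0, 0.0, 1.0]] [-0.06133411  0.          0.          0.          0.        ] [[-0.951, 0.186, -0.246, 274.64], [-0.308, -0.538, 0.785, 835.393], [0.014, 0.822, 0.569, 777.201], [0.0, 0.0, 0.0, 1.0]]
{'time_s': 0.1, 'q': array([-1.44345869e+00,  2.07319318e-01,  1.54283324e+00, -3.02563675e-05,
        1.39349465e+00, -1.50530724e-01]), 'joint_velocities': array([-0.00051023, -0.0009561 , -0.0040497 ,  0.00025113,  0.00100722,
       -0.00018188]), 'effort': array([-5.98584338e-04, -3.84092474e+01, -2.92547750e+01, -3.46628558e-04,
        4.80773000e-03, -2.32580641e-05]), 'eef_pos': array([ 157.60051573, -552.26257211,  230.24015132]), 'eef_rot': array([[ 9.61640913e-01,  2.74311264e-01, -2.90455942e-04],
       [ 2.74311276e-01, -9.61638802e-01,  2.03413276e-03],
       [ 2.78671824e-04, -2.03578063e-03, -9.99997889e-01]]), 'ft_force': array([-0.76680158, -0.7978206 ,  0.09147421]), 'torque': array([-0.01259726,  0.00286993,  0.03330936]), 'gripper_width': 85.49206349744092}
```

View pics/scene0.png

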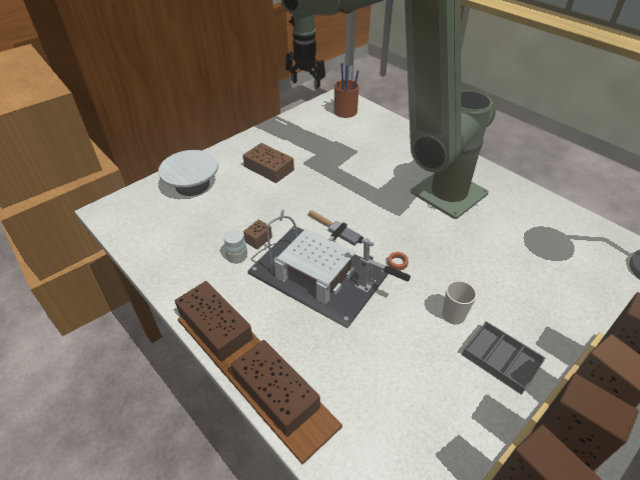

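View pics/side0.png

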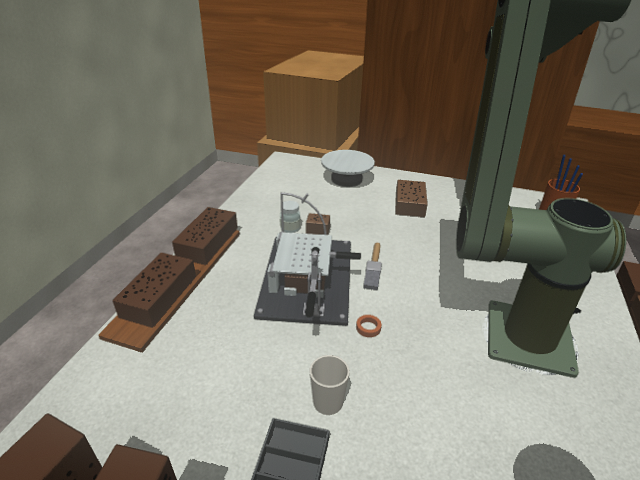

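Run:
```python
import cv2
a=cv2.imread("pics/scene0.png")[195:335,235:425];cv2.imwrite("pics/c1.png",cv2.resize(a,None,fx=4,fy=4,interpolation=2))
a=cv2.imread("pics/side0.png")[185:335,240:390];cv2.imwrite("pics/c2.png",cv2.resize(a,None,fx=4,fy=4,interpolation=2))
```

```text
(no output)
```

View pics/c1.png

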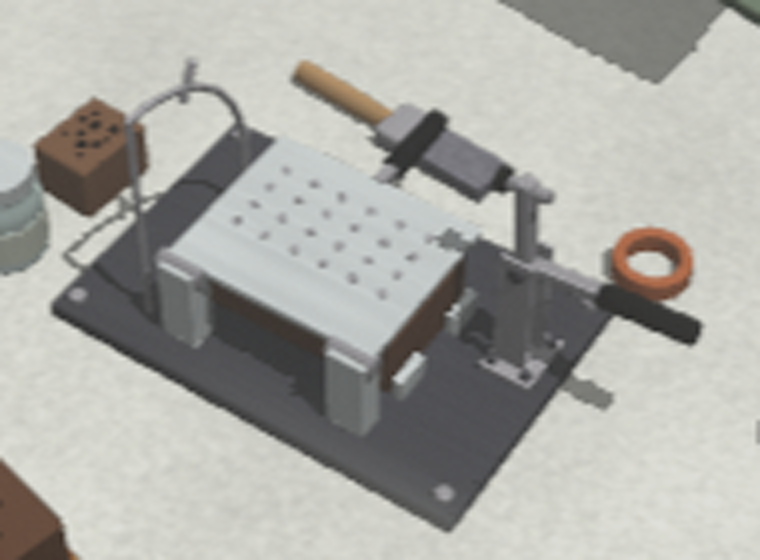

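View pics/c2.png

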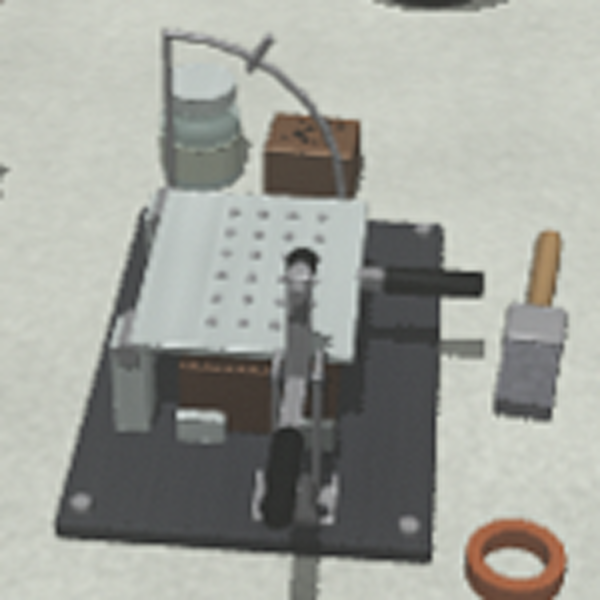

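```bash
cat > geo.py <<'E'
import numpy as np,cv2
def proj(c,P):
    T=np.linalg.inv(c["world_from_camera"]);q=np.atleast_2d(P)@T[:3,:3].T+T[:3,3]
    q=q*[1,-1,-1]
    return cv2.projectPoints(q,np.zeros(3),np.zeros(3),c["K"],c["dist"])[0][:,0]
E
cat > fit.py <<'E'
from geo import *
from scipy.optimize import least_squares
S=np.load("scene0.npz");D=np.load("side0.npz")
def model(p):
    x,y,t,hx,hy,px,py=p
    c,s=np.cos(t),np.sin(t);R=np.array([[c,-s,0],[s,c,0],[0,0,1]])
    h=lambda r:[hx-r,hy,86]
    k=lambda r:[px,py+r*np.sin(1.5),112+r*np.cos(1.5)]
    L=[[115,-170,15],[115,170,15],[-115,170,15],[-115,-170,15],h(220),h(155),k(55),k(125)]
    return np.array(L)@R.T+[x,y,0]
s=np.array([[55,303],[450,518],[614,316],[245,125],[436,121],[393,166],[602,293],[694,330]])/4+[235,195]
d=np.array([[145,207],[60,523],[432,550],[440,225],[482,284],[387,280],[288,437],[281,515]])/4+[240,185]
f=lambda p:np.r_[(proj(S,model(p))-s).ravel(),(proj(D,model(p))-d).ravel()]
r=least_squares(f,[550,0,0,70,0,-30,100],loss="soft_l1")
print(np.round(r.x,3));print(np.round(f(r.x).reshape(2,8,2),1).tolist())
x,y,t,hx,hy,px,py=r.x;c,sn=np.cos(t),np.sin(t);R=np.array([[c,-sn],[sn,c]])
for n,v in dict(hinge=(hx,hy),grip=(hx-185,hy),pivot=(px,py),cg=(px,py+90)).items():print(n,R@v+[x,y])
E
python3 fit.py
```

```text
[ 5.72276e+02 -3.69120e+01  2.24000e-01  8.05100e+01 -3.18700e+00
 -3.17390e+01  1.31446e+02]
[[[-0.5, 0.1], [1.1, 2.1], [2.5, -3.1], [-0.7, -1.0], [1.2, -0.4], [-0.2, 1.3], [-0.3, -0.0], [1.1, 1.0]], [[-0.4, -0.9], [-2.2, -0.3], [0.1, 0.1], [1.6, -0.7], [0.6, -0.4], [-0.6, -1.0], [1.0, -1.2], [-0.4, -0.1]]]
hinge [651.47897278 -22.11529595]
grip [471.11116628 -63.25474635]
pivot [512.10096376  84.18509204]
cg [492.08717708 171.9315925 ]
```

Call:
jog_arm([
  {"grip": 0,"translation": [17,36,3],"twist": 4},
  {"grip": 0,"translation": [52,113,5],"twist": 14},
  {"grip": 0,"translation": [70,150,8],"twist": 18},
  {"grip": 0,"translation": [87,188,10],"twist": 23},
  {"grip": 0,"translation": [104,226,12],"twist": 27},
  {"grip": 0,"translation": [122,264,14],"twist": 32},
  {"grip": 0,"translation": [139,302,16],"twist": 36},
  {"grip": 0,"translation": [156,339,18],"twist": 41},
  {"grip": 0,"translation": [174,377,20],"twist": 45},
  {"grip": 0,"translation": [191,415,22],"twist": 50},
  {"grip": 0,"translation": [209,453,24],"twist": 54},
  {"grip": 0,"translation": [226,490,25],"twist": 59},
  {"grip": 0,"translation": [243,528,26],"twist": 63},
  {"grip": 0,"translation": [261,566,27],"twist": 68},
  {"grip": 0,"translation": [278,603,28],"twist": 72},
  {"grip": 0,"translation": [296,641,29],"twist": 77},
  {"grip": 0,"translation": [313,679,30],"twist": 82},
  {"grip": 0,"translation": [334,724,30],"twist": 87},
  {"grip": 0,"translation": [334,724,30],"twist": 87},
  {"grip": 0,"translation": [334,724,30],"twist": 87},
], squeeze=25)

```text
time_s: 2.1
eef_pos: [491.1, 171.7, 260.2]
eef_rot: [[-0.225, 0.974, -0.002], [0.974, 0.225, -0.001], [-0.0, -0.002, -1.0]]
ft_force: [0.5, 0.2, -0.1]
gripper_width: 85.5
```

Run:
```python
from plant import state,camera
import cv2,numpy as np
from geo import proj
c=camera("wrist");np.savez("w1.npz",**c)
im=c["pixels"][:,:,::-1].copy()
d=np.array([-.2224,.975,0]);p=np.array([512.1,84.2,112])
for r in(55,90,125):
    q=proj(c,p+r*np.sin(1.5)*d+[0,0,r*np.cos(1.5)])[0];print(r,q);cv2.circle(im,tuple(int(v) for v in q),3,(0,0,255),-1)
cv2.imwrite("pics/w1.png",im);s=state();print(s["time_s"],s["eef_pos"],s["eef_rot"],s["q"],s["ft_force"])
```

```text
55 [320.51067575 264.56739694]
90 [320.63270577 227.67770299]
125 [320.76517149 187.60577527]
2.15 [491.00903691 170.82315819 260.51475119] [[-2.23765206e-01  9.74641272e-01 -1.87689065e-03]
 [ 9.74642968e-01  2.23763842e-01 -9.10250695e-04]
 [-4.67187632e-04 -2.03298071e-03 -9.99997824e-01]] [ 1.68585502e-01  6.78298530e-02  1.63725033e+00 -5.87559449e-04
  1.43851550e+00 -5.70119001e-02] [ 0.48130131  0.31198563 -0.14573331]
```

View pics/w1.png

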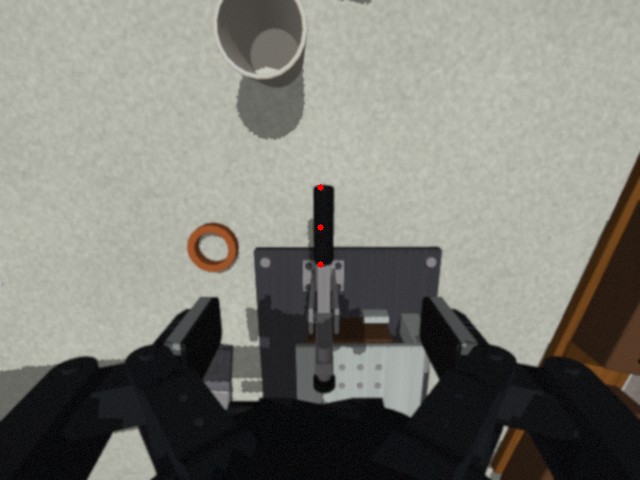

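Call:
jog_arm([
  {"grip": 0,"translation": [4,2,-40],"twist": 0},
  {"grip": 0,"translation": [4,2,-80],"twist": 0},
  {"grip": 0,"translation": [4,2,-115],"twist": 0},
  {"grip": 0,"translation": [4,2,-140],"twist": 0},
  {"grip": 0,"translation": [4,2,-155],"twist": 0},
  {"grip": 0,"translation": [4,2,-163],"twist": 0},
  {"grip": 0,"translation": [4,2,-163],"twist": 0},
  {"grip": 255,"translation": [4,2,-163],"twist": 0},
  {"grip": 255,"translation": [4,2,-163],"twist": 0},
  {"grip": 255,"translation": [4,2,-163],"twist": 0},
  {"grip": 255,"translation": [4,2,-163],"twist": 0},
  {"grip": 255,"translation": [4,2,-163],"twist": 0},
  {"grip": 255,"translation": [4,2,-163],"twist": 0},
  {"grip": 255,"translation": [4,2,-163],"twist": 0},
  {"grip": 255,"translation": [4,2,-163],"twist": 0},
], squeeze=25)

```text
time_s: 3.65
eef_pos: [493.1, 172.6, 98.7]
eef_rot: [[-0.224, 0.974, -0.006], [0.975, 0.224, -0.002], [-0.0, -0.006, -1.0]]
ft_force: [-7.3, -2.3, 8.3]
gripper_width: 16.9
```

Call:
jog_arm([
  {"grip": 255,"translation": [-1.8,-1.6,9],"twist": 0},
  {"grip": 255,"translation": [-1.2,-4,19.4],"twist": 0},
  {"grip": 255,"translation": [-0.4,-7.5,29.5],"twist": 0},
  {"grip": 255,"translation": [0.7,-12.4,39.2],"twist": 0},
  {"grip": 255,"translation": [2,-18.2,48],"twist": 0},
])

```text
time_s: 4.15
eef_pos: [497.4, 154.5, 146.9]
eef_rot: [[-0.224, 0.975, -0.001], [0.975, 0.224, 0.0], [0.0, -0.001, -1.0]]
ft_force: [-1.9, -0.8, -4.2]
gripper_width: 17.2
```

Call:
jog_arm([
  {"grip": 255,"translation": [1.6,-6.8,8.2],"twist": 0},
  {"grip": 255,"translation": [3.3,-14.6,15.5],"twist": 0},
  {"grip": 255,"translation": [5.3,-23.2,21.8],"twist": 0},
  {"grip": 255,"translation": [7.4,-32.4,26.9],"twist": 0},
  {"grip": 255,"translation": [9.6,-42.2,30.9],"twist": 0},
  {"grip": 255,"translation": [11.9,-52.4,33.7],"twist": 0},
  {"grip": 255,"translation": [13.9,-61,35.1],"twist": 0},
  {"grip": 255,"translation": [15.9,-69.8,35.5],"twist": 0},
  {"grip": 255,"translation": [16.5,-73,35.4],"twist": 0},
  {"grip": 255,"translation": [16.5,-73,35.4],"twist": 0},
])

```text
time_s: 5.15
eef_pos: [514.5, 81.1, 181.9]
eef_rot: [[-0.223, 0.975, 0.001], [0.975, 0.223, -0.0], [-0.001, 0.0, -1.0]]
ft_force: [-2.3, 0.6, -1.0]
gripper_width: 16.7
```

Call:
jog_arm([
  {"grip": 255,"translation": [1,-4,0],"twist": 0},
  {"grip": 255,"translation": [1,-4,0],"twist": 0},
  {"grip": 255,"translation": [1,-4,0],"twist": 0},
])

```text
time_s: 5.45
eef_pos: [515.3, 77.9, 181.8]
eef_rot: [[-0.224, 0.975, 0.0], [0.975, 0.224, -0.0], [-0.0, 0.0, -1.0]]
ft_force: [-0.7, 2.8, -1.3]
gripper_width: 17.3
```

Run:
```python
from plant import camera
import cv2
a=camera("side")["pixels"][185:335,240:390,::-1];b=camera("scene")["pixels"][195:335,285:425,::-1]
r=lambda i:cv2.resize(i,(400,400),interpolation=2)
cv2.imwrite("pics/d1.png",cv2.hconcat([r(a),r(b)]))
```

```text
(no output)
```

View pics/d1.png

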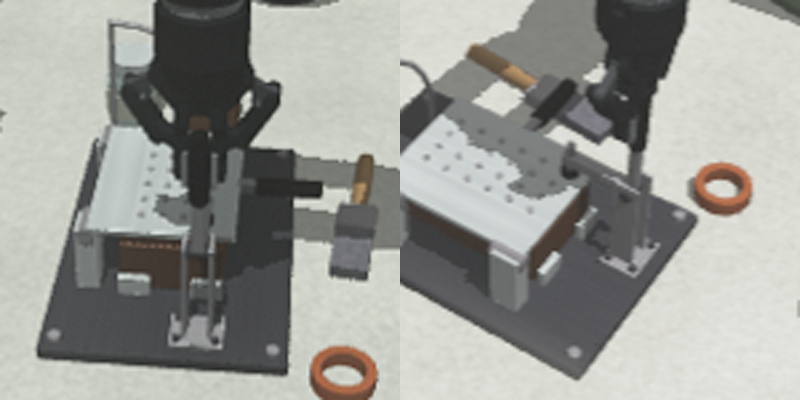

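The left (side) crop shows the handle upright in the fingers at about (200,170). The right (scene) crop shows the arm level with its pad on the lid at about (572,165). I'll press a little further to make sure it is seated.

Call:
jog_arm([
  {"grip": 255,"translation": [1,-4,0],"twist": 0},
  {"grip": 255,"translation": [1.3,-6,0],"twist": 0},
  {"grip": 255,"translation": [1.3,-6,0],"twist": 0},
  {"grip": 255,"translation": [1.3,-6,0],"twist": 0},
  {"grip": 255,"translation": [1.3,-6,0],"twist": 0},
])

```text
time_s: 6.05
eef_pos: [515.3, 77.9, 181.6]
eef_rot: [[-0.225, 0.974, -0.002], [0.974, 0.225, 0.011], [0.011, 0.001, -1.0]]
ft_force: [-4.1, 19.4, 2.0]
gripper_width: 17.4
```

Call:
jog_arm([
  {"grip": 255,"translation": [-1.5,6.5,0],"twist": 0},
  {"grip": 255,"translation": [-4.5,19.7,-1],"twist": 0},
  {"grip": 255,"translation": [-7.4,32.4,-4],"twist": 0},
  {"grip": 255,"translation": [-10.2,44.6,-9],"twist": 0},
  {"grip": 255,"translation": [-12.8,56,-15.7],"twist": 0},
  {"grip": 255,"translation": [-15.1,66.3,-24.1],"twist": 0},
  {"grip": 255,"translation": [-17.2,75.2,-34.1],"twist": 0},
  {"grip": 255,"translation": [-18.8,82.6,-45.2],"twist": 0},
  {"grip": 255,"translation": [-20.1,88.3,-57.4],"twist": 0},
  {"grip": 255,"translation": [-21,92.1,-70.3],"twist": 0},
  {"grip": 255,"translation": [-21.3,93.6,-79],"twist": 0},
  {"grip": 255,"translation": [-21.5,94.2,-86],"twist": 0},
  {"grip": 255,"translation": [-21.5,94.2,-86],"twist": 0},
  {"grip": 255,"translation": [-21.5,94.2,-86],"twist": 0},
])

```text
time_s: 7.45
eef_pos: [494.9, 165.5, 98.5]
eef_rot: [[-0.224, 0.975, -0.001], [0.975, 0.224, -0.001], [-0.001, -0.001, -1.0]]
ft_force: [-11.8, -1.6, 19.1]
gripper_width: 16.9
```

Call:
jog_arm([
  {"grip": 255,"translation": [0,0,1],"twist": 0},
  {"grip": 0,"translation": [0,0,1],"twist": 0},
  {"grip": 0,"translation": [0,0,1],"twist": 0},
  {"grip": 0,"translation": [0,0,1],"twist": 0},
  {"grip": 0,"translation": [0,0,1],"twist": 0},
  {"grip": 0,"translation": [0,0,1],"twist": 0},
  {"grip": 0,"translation": [0,0,1],"twist": 0},
  {"grip": 0,"translation": [0,0,40],"twist": 0},
  {"grip": 0,"translation": [0,0,80],"twist": 0},
  {"grip": 0,"translation": [0,0,120],"twist": 0},
  {"grip": 0,"translation": [0,0,160],"twist": 0},
  {"grip": 0,"translation": [0,0,185],"twist": 0},
  {"grip": 0,"translation": [0,0,185],"twist": 0},
])

```text
time_s: 8.75
eef_pos: [497.9, 166.5, 286.0]
eef_rot: [[-0.224, 0.975, 0.01], [0.975, 0.224, 0.002], [-0.001, 0.011, -1.0]]
ft_force: [0.7, -0.3, 0.4]
gripper_width: 85.0
```

Call:
jog_arm([
  {"grip": 0,"translation": [-3,-19,0],"twist": -7},
  {"grip": 0,"translation": [-5,-38,0],"twist": -15},
  {"grip": 0,"translation": [-7,-57,0],"twist": -22},
  {"grip": 0,"translation": [-9,-76,0],"twist": -30},
  {"grip": 0,"translation": [-11,-95,0],"twist": -37},
  {"grip": 0,"translation": [-13,-114,0],"twist": -45},
  {"grip": 0,"translation": [-15,-133,0],"twist": -52},
  {"grip": 0,"translation": [-17,-152,0],"twist": -60},
  {"grip": 0,"translation": [-19,-171,0],"twist": -67},
  {"grip": 0,"translation": [-21,-190,0],"twist": -75},
  {"grip": 0,"translation": [-22,-209,0],"twist": -82},
  {"grip": 0,"translation": [-23,-229,0],"twist": -90},
  {"grip": 0,"translation": [-23,-229,0],"twist": -90},
  {"grip": 0,"translation": [-23,-229,0],"twist": -90},
])

```text
time_s: 10.15
eef_pos: [471.3, -62.7, 279.3]
eef_rot: [[0.974, 0.225, -0.002], [0.225, -0.974, 0.001], [-0.002, -0.002, -1.0]]
ft_force: [-0.7, -0.6, -0.2]
gripper_width: 85.3
```

Run:
```python
from plant import state,camera
import cv2,numpy as np
from geo import proj
c=camera("wrist");im=c["pixels"][:,:,::-1].copy()
h=np.array([651.5,-22.1,86]);d=np.array([-.975,-.2224,0])
for r in(155,185,220):
    q=proj(c,h+r*d)[0];print(r,q);cv2.circle(im,tuple(int(v) for v in q),2,(0,0,255),-1)
sd=cv2.resize(camera("side")["pixels"][185:335,240:390,::-1],(400,400),interpolation=2)
cv2.imwrite("pics/w2.png",cv2.hconcat([cv2.resize(im[:,120:520],(400,480)),cv2.copyMakeBorder(sd,0,80,0,0,0)]));s=state();print(s["time_s"],s["eef_pos"],s["eef_rot"].round(3),s["q"],s["ft_force"])
```

```text
155 [321.57576957 186.16457087]
185 [321.47901479 215.90712304]
220 [321.37159422 248.82013679]
10.25 [471.60702432 -62.20168738 279.85136527] [[ 0.974  0.225 -0.001]
 [ 0.225 -0.974  0.001]
 [-0.001 -0.001 -1.   ]] [-3.13654728e-01 -4.40563545e-02  1.71055137e+00  4.49008841e-04
  1.47665910e+00  1.02965109e+00] [ 0.01115491 -0.29543473  0.54776597]
```

View pics/w2.png

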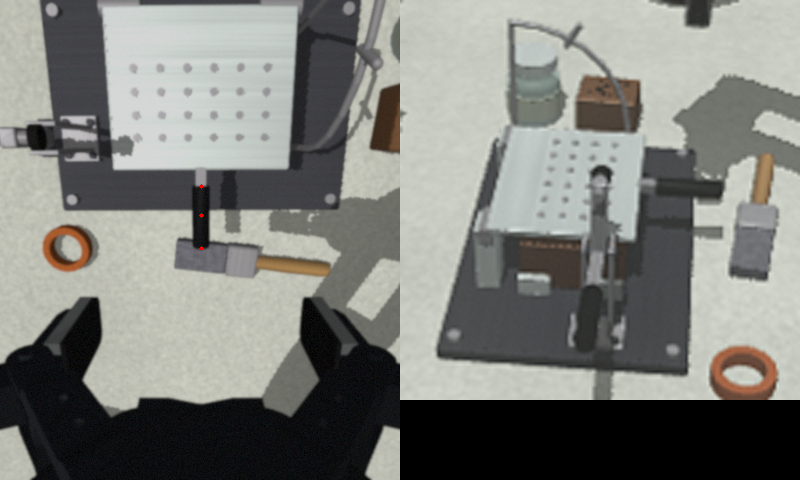

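The wrist view on the left shows the handle under the predicted dots at about (201,186–248). In the side view on the right, the clamp is upright and back, and the lid is shut. Next I'll go down and grip the lid.

Call:
jog_arm([
  {"grip": 0,"translation": [0,-1,-40],"twist": 0},
  {"grip": 0,"translation": [0,-1,-80],"twist": 0},
  {"grip": 0,"translation": [0,-1,-120],"twist": 0},
  {"grip": 0,"translation": [0,-1,-160],"twist": 0},
  {"grip": 0,"translation": [0,-1,-190],"twist": 0},
  {"grip": 0,"translation": [0,-1,-206],"twist": 0},
  {"grip": 0,"translation": [0,-1,-214],"twist": 0},
  {"grip": 0,"translation": [0,-1,-214],"twist": 0},
  {"grip": 255,"translation": [0,-1,-214],"twist": 0},
  {"grip": 255,"translation": [0,-1,-214],"twist": 0},
  {"grip": 255,"translation": [0,-1,-214],"twist": 0},
  {"grip": 255,"translation": [0,-1,-214],"twist": 0},
  {"grip": 255,"translation": [0,-1,-214],"twist": 0},
  {"grip": 255,"translation": [0,-1,-214],"twist": 0},
  {"grip": 255,"translation": [0,-1,-214],"twist": 0},
  {"grip": 255,"translation": [0,-1,-214],"twist": 0},
], squeeze=30)

```text
time_s: 11.85
eef_pos: [472.0, -62.4, 67.4]
eef_rot: [[0.975, 0.223, 0.0], [0.223, -0.975, 0.003], [0.001, -0.003, -1.0]]
ft_force: [-1.6, 6.4, 6.0]
gripper_width: 16.7
```

Call:
jog_arm([
  {"grip": 255,"translation": [0.3,0,6],"twist": 0},
  {"grip": 255,"translation": [1,0.2,16.1],"twist": 0},
  {"grip": 255,"translation": [3.4,0.8,32.1],"twist": 0},
  {"grip": 255,"translation": [7.1,1.6,47.7],"twist": 0},
  {"grip": 255,"translation": [12.2,2.8,63],"twist": 0},
  {"grip": 255,"translation": [18.5,4.2,77.8],"twist": 0},
  {"grip": 255,"translation": [26.1,6,92],"twist": 0},
  {"grip": 255,"translation": [26.1,6,92],"twist": 0},
])

```text
time_s: 12.65
eef_pos: [497.8, -56.3, 159.7]
eef_rot: [[0.975, 0.224, -0.001], [0.224, -0.975, 0.003], [-0.001, -0.003, -1.0]]
ft_force: [-2.0, 3.7, -1.6]
gripper_width: 17.2
```

Call:
jog_arm([
  {"grip": 255,"translation": [8.8,2,13.4],"twist": 0},
  {"grip": 255,"translation": [18.6,4.2,26],"twist": 0},
  {"grip": 255,"translation": [29.4,6.7,37.6],"twist": 0},
  {"grip": 255,"translation": [41.2,9.4,48.3],"twist": 0},
  {"grip": 255,"translation": [54,12.3,57.8],"twist": 0},
  {"grip": 255,"translation": [61,14,62.2],"twist": 0},
  {"grip": 255,"translation": [67.5,15.4,66.2],"twist": 0},
  {"grip": 255,"translation": [67.5,15.4,66.2],"twist": 0},
  {"grip": 255,"translation": [67.5,15.4,66.2],"twist": 0},
])

```text
time_s: 13.55
eef_pos: [564.1, -40.7, 223.8]
eef_rot: [[0.975, 0.224, -0.004], [0.224, -0.975, 0.003], [-0.003, -0.004, -1.0]]
ft_force: [-3.2, 4.1, -1.3]
gripper_width: 16.8
```

Run:
```python
from plant import state,camera
import cv2,numpy as np
from geo import proj
hz=np.array([651.5,-22.1,82]);d=np.array([-.975,-.2224,0]);n=np.array([-.2224,.975,0])
out=[]
for nm,x,y in(("side",240,150),("scene",235,150)):
    c=camera(nm);im=c["pixels"][:,:,::-1].copy();k=4
    cr=cv2.resize(im[y:y+150,x:x+100 if 0 else x+100+0] if 0 else im[y:y+150,x:x+100],None,fx=k,fy=k,interpolation=2)
    # predicted lid free-edge corners for 55,60,65 deg
    for a,col in((55,(255,0,0)),(60,(0,255,0)),(65,(0,0,255))):
        t=np.radians(a)
        for s in(-85,85):
            q=(proj(c,hz+140*(np.cos(t)*d+np.sin(t)*np.array([0,0,1]))+8*(-np.cos(t)*0)*d+n*s)[0]-[x,y]+.5)*k
            cv2.circle(cr,tuple(int(v) for v in q),2,col,-1)
    out.append(cr)
cv2.imwrite("pics/e1.png",cv2.hconcat(out))
s=state();print(s["time_s"],s["eef_pos"],s["ft_force"],s["joint_velocities"].round(4),s["gripper_width"])
g=s["eef_pos"]+[0,0,20.6];u=(g-hz)@d;print(u,g[2]-82,np.hypot(u,g[2]-82),np.degrees(np.arctan2(g[2]-82,u)))
```

```text
13.65 [564.08391248 -40.78614292 223.75831382] [-1.91131335  4.53145777 -1.5252691 ] [-0.0003 -0.0015  0.0016  0.0004 -0.0023 -0.0012] 16.947754086127205
89.38648351216118 162.35831381554843 185.3379764098496 61.16498705137102
```

View pics/e1.png

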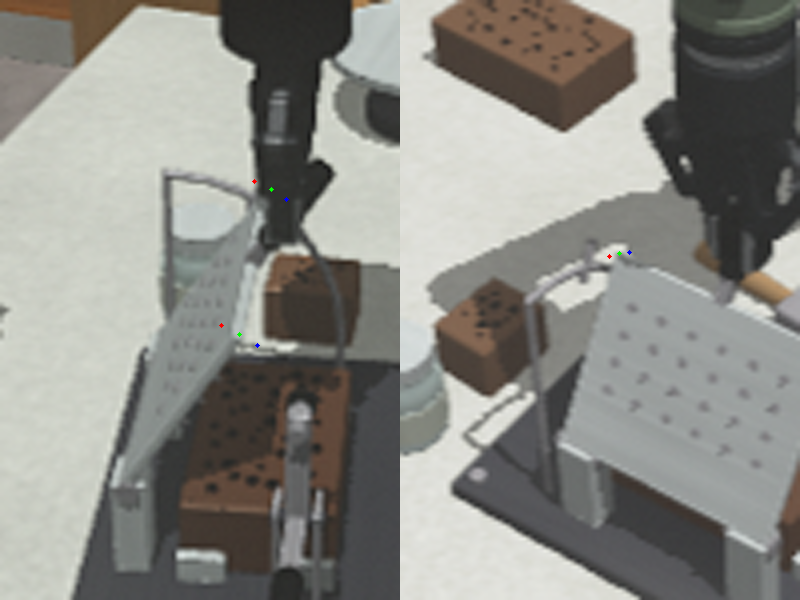

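The side view puts the lid's near corner at about (240,338), on the 60° mark (green). The scene view agrees at about (619,257). The arm is still and the clamp is back, so I'll hand in.

```bash
python3 -c "
from plant import hand_in,state
print(hand_in());s=state();print(s['time_s'],s['eef_pos'],s['gripper_width'])"
```

```text
the job is handed in; nothing more can be done
None
the job is handed in; nothing more can be done
```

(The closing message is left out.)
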